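# Seal the ice pail with the stacked lids, take the outer cover away to rinse

### The job

Close the steel ice pail: pick up the white inner lid and the metal outer cover as one nested stack, lower the stack (do not drop it) onto the pail so that the inner lid is fully home in the mouth with the cover still on top, and let go. Then lift the outer cover off alone, straight up, leaving the inner lid undisturbed in the pail, and carry the cover over the middle of the grey draining tray, ready to be rinsed. Finish while still holding it there level in the gripper, at least 10 cm above the counter and touching nothing else; do not push the pail along or disturb the mug, the soap bottle or the brush stand.

Things in the scene. Friction and masses are not known exactly. Their poses are not given: they have to be found in the camera images.
- pail: Round open steel ice pail with ice low inside, loose on the counter, about 2 kg, 120 mm high, 120 mm across the foot; mouth 140 mm inside, 149 mm outside diameter; two small ears and a wire bail hanging at its side, below 105 mm. Origin: centre of its underside, on the counter; z up.
- inner_lid: White plastic lid, 0.15 to 0.31 kg, under the cover at the start. Origin: centre of its underside; z up. Bottom up: plug 128 mm diameter (116 in its lowest 6 mm), 0-14 mm; flange 156 mm, 14-19 mm, rests on the pail's rim (home: origin 106 mm above the pail's); boss 34 mm, to 46 mm, inside the cover's collar; then the grip tab (point tab), top at 84 mm.
- tab (a point): Middle of the exposed part of the inner lid's upright flat grip tab, on the lid's axis 67 mm above its origin. The tab is 12 mm thick along x, 30 mm wide along y, and stands 35 mm out of the cover's collar (17 mm above and 18 mm below this point). Gripped here, the inner lid lifts and carries the cover along.
- cover: Stainless steel outer cover, 0.2 kg, loose over the inner lid (about 4 mm play, not fastened). Origin: centre of its lower edge; z up. Skirt 172 mm outer diameter, 0-12 mm; flat plate 12-18 mm with a 42 mm central hole; collar (point collar) on it. Nested, its origin is 7 mm above the inner lid's; its plate rests on the flange. Clear of the tab once raised over 65 mm.
- collar (a point): Middle of the cover's round upright collar, on the cover's axis 30 mm above its origin. Collar outer diameter 52 mm, 24 mm high (12 mm above and below this point), standing on the cover's flat plate with the inner lid's tab sticking up through it. Gripped here across its outside, the cover comes off upwards alone.
- tray: Grey plastic draining tray fixed to the counter, 190 by 190 mm, rim 18 mm high. Origin: centre of its underside; z up.
- mug: Empty clear glass beer mug, 80 mm diameter, 135 mm high, one side handle at its +y side; bystander. Origin: centre of its underside.
- soap: Clear plastic washing-up bottle with a red cap, 64 mm diameter, 190 mm high; bystander. Origin: centre of its underside.
- brushes: Glass-washing stand with three upright brushes on a white base 130 by 75 mm, 162 mm high; bystander. Origin: centre of its underside.
Not all that is in view belongs to the job. Of the things shaped like the cover, the stainless one is meant.

How it is judged:
By the outcome, as a careful person would: the job done as asked, in the order asked, and still so for the second after the job is handed in, while the arm keeps its last pose, push and grip.
It also fails if it takes over 58 s, if anything falls off the work surface, if the arm or the gripper's body presses on something with over 40 N, if the wrist force passes 120 N, or if a joint passes its speed limit or range.

### The arm

A 7-joint arm with a two-finger parallel gripper is mounted at the origin on the work surface. World frame = base frame: x ahead of the robot, y to its left, z up, the work surface at z = 0. Lengths are in mm, angles in rad, forces in N, time in s.
With the tool pointing down it reaches from about 400 to 850 mm from the base axis. Payload 4.5 kg.
Tool frame: the origin (TCP) lies at the very end of the fingers, on their centre line; the grasp point (between the pads) lies 19 mm behind it; z points along the fingers, y is the line along which they close (so a half turn about z gives the same grasp; the last joint's range is limited). The gripper opens to 88 mm and grips with 3 to 60 N. Pads are 18 mm wide; open, the fingers measure 123 mm over their backs; the gripper's body (75 mm by 187 mm) begins 45 mm behind the grasp point.
Start: joints at [1.284, 0.689, -0.195, 1.565, 0.157, 0.902, -0.215], TCP at [197.108, -593.129, 238.743] pointing down, gripper open.
Joint ranges: [-3.01, 3.01], [-0.46, 2.08], [-1.47, 1.51], [0.13, 2.56], [-1, 4.14], [0.04, 2.09], [-2.66, 2.66]. Speed limits (rad/s): [2.57, 2.57, 3.14, 3.14, 3.14, 3.14, 3.14].

### API

Orientations are given as a 3x3 rotation matrix whose columns are the frame's x, y, z axes.
In Python, from workcell import read_state, read_camera, get_calibration, finish_job, find_in gives the robot as it stands. The module is installed in compiled form; this text tells all that it offers.
- The arm moves only by the shell command python3 -m inch 'ROWS' [FORCE]. ROWS is text: rows parted by semicolons, each of 7 numbers parted by spaces: the shift along the tool's x, y, z in cm, then the turn, a rotation vector about the tool's x, y, z in rad, then the closure, from 0 (fully open) to 1 (shut). A call has 1 to 10 rows; each row is the pose to reach, as a shift and turn from the pose commanded when the call began, along the tool's axes at that moment; what a row does not reach only later rows make up. A row lasts 1/12 s, in which the tool goes at most 41.7 mm and 7.16 degrees, less where a joint would pass 70% of its speed; a pose out of reach is approached as far as the arm can. A call with a gripper value outside its range is refused whole. The fingers move at their own pace and stop on an object; FORCE is the grip in N (left out, the last holds). Time passes only in rows, so rows that repeat a pose let the fingers close. It gives the time, the measured TCP pose, the force, the opening and the grip force at its end, in the units of the state.
- read_state(): the state, without advancing time (a new reading comes with each control period).
- read_camera(name): name is "side" or "top" or "wrist"; returns the picture (420x560x3 uint8, red, green, blue); there is no depth.
- get_calibration(name): a dict with "vfov" (degrees; the focal length in pixels is half the picture's height over the tangent of half this angle, whatever the lens; pixels are square), "cx", "cy" (the principal point, pixels), "k1" (the pictures are not rectified: a ray, as slopes to the right and down, at radius r is drawn at 1 + k1 r^2 times it, then the intrinsics apply), "extrinsics" (4x4, takes a point from camera to world coordinates). Camera axes: x right, y up, looking along -z (the intrinsics and any distortion apply to the point x, -y, -z); pixel columns grow to the right and rows downward; lengths in mm; the calibration is good to about 2 mm. A picture is of the moment at which its call begins: read the wrist's pose just before it. get_calibration takes no time and is no camera call; for the wrist camera it gives the pose at the moment of the call.
- finish_job(): hands the job in; it is judged then, once.
Trained networks look in the newest picture that a camera, given by its name, has taken for a name from the list of things; names that differ only in an ending like _2 or _b are one class to them, and where a whole thing is asked for, a point or a joint stands for the part that bears it (a point fixed in the world has none). Each returns a list of dicts, best first, with "p" (0 to 1); they miss things now and then, are a little off and sometimes report something else, mostly with a low value. They report only what shows in the picture. A call takes as long as a camera call. They do not tell look-alikes from the thing itself.
- find_in(camera, query): "rect" ([left, top, right, bottom] as shares, 0 to 1, of the picture: columns of its width, rows of its height, round what is visible of it).
The state is a dict: "time_s": time; "joint_pos": joint angles; "joint_vel": joint speeds; "joint_efforts": joint torques, N m; "tool_pos": TCP position; "tcp_rot": TCP orientation; "ft_force": force on the tool from outside, world axes, zero at the start; "moment": the same for the moment, N m; "opening": finger opening in mm; "grip_force": force on a finger pad.
Only numpy, scipy, OpenCV 4.12 (cv2) and the standard library are available. Lean on these libraries where they do the work, as an engineer would, in place of code of your own. Each camera call takes 0.05 s, during which the arm holds its last target. There are 200 camera calls.

## Working session

There is one attempt and no reset: what is moved stays moved. The work goes in short steps, Python scripts to look and compute and a shell command to move; the robot and the scene stay as the last step left them, time stands still between calls to the robot, and variables do not carry over. Pictures are saved under pics/ and viewed, at most 10 in all, crops included, and the job is handed in when it is done.

```bash
mkdir -p pics
cat > h.py <<'E'
import numpy as np, cv2
from workcell import *
def ray(cal,u,v):
    f=210/np.tan(np.radians(cal["vfov"])/2)
    a=np.array([(u-cal["cx"])/f,(v-cal["cy"])/f]); r=a.copy()
    for _ in range(30): r=a/(1+cal["k1"]*(r@r))
    E=np.array(cal["extrinsics"]); return E[:3,3],E[:3,:3]@np.array([r[0],-r[1],-1])
def atz(cal,u,v,z):
    o,d=ray(cal,u,v); return o+d*(z-o[2])/d[2]
def proj(cal,P):
    f=210/np.tan(np.radians(cal["vfov"])/2); E=np.array(cal["extrinsics"])
    p=(np.atleast_2d(P)-E[:3,3])@E[:3,:3]
    s=np.c_[p[:,0]/-p[:,2],-p[:,1]/-p[:,2]]; k=1+cal["k1"]*(s**2).sum(1)
    return s*k[:,None]*f+[cal["cx"],cal["cy"]]
def save(n,f):
    im=read_camera(n); cv2.imwrite(f,im[:,:,::-1]); return im
E
python3 - <<'E'
from h import *
np.set_printoptions(precision=2,suppress=True)
a=save("top","pics/a0.png"); b=save("side","pics/b0.png")
c=np.hstack([cv2.resize(a,(0,0),fx=1,fy=1),]); 
for n in("top","side"):
    cal=get_calibration(n);print(n,cal["vfov"],cal["k1"],np.array(cal["extrinsics"])[:3])
    for q in("pail","cover","inner_lid","tab","collar","tray","mug","soap","brushes"):
        for r in find_in(n,q)[:4]:
            x=np.array(r["rect"])*[560,420,560,420]; print(q,round(r["p"],2),x,atz(cal,(x[0]+x[2])/2,(x[1]+x[3])/2,0)[:2])
print(read_state())
E
```

```text
top 44.16644305330324 -0.12759782846369455 [[  -0.02    0.99   -0.16  228.33]
 [  -1.     -0.02   -0.02  117.71]
 [  -0.02    0.16    0.99 1521.41]]
cover 0.95 [188.5  285.6  250.82 346.58] [191.35 335.33]
cover 0.74 [125.89 229.99 186.42 286.99] [363.54 525.26]
cover 0.67 [196.11 117.01 254.8  178.92] [698.23 316.32]
cover 0.66 [212.07 202.48 272.72 259.52] [440.34 266.12]
inner_lid 0.7 [234.02 226.38 248.19 240.91] [432.5  270.03]
collar 0.92 [190.18 287.28 251.1  344.19] [192.34 332.45]
collar 0.76 [196.78 123.48 253.68 175.01] [694.17 317.01]
collar 0.66 [123.42 227.39 186.2  286.82] [367.76 529.41]
collar 0.63 [311.58 232.3  369.38 291.19] [342.19 -21.67]
tray 0.94 [390.71 158.3  456.29 221.89] [ 551.6  -281.31]
mug 0.86 [355.71 105.71 386.12 147.59] [ 754.96 -132.13]
mug 0.27 [212.02 205.   271.1  262.92] [431.52 268.7 ]
soap 0.64 [166.32 182.11 196.9  209.12] [552.69 450.03]
brushes 0.82 [275.91  94.21 309.62 154.01] [768.81 108.34]
side 56.35572344125397 -0.03766232391717008 [[ -0.77   0.43  -0.47  14.95]
 [ -0.63  -0.51   0.58 668.52]
 [  0.01   0.75   0.66 702.71]]
pail 0.8
[... 604 characters left out ...]
 ] [ 547.9  -285.64]
mug 0.72 [237.33 112.6  272.22 153.38] [ 828.17 -210.44]
soap 0.87 [123.98 228.4  168.   307.02] [616.2  402.54]
brushes 0.65 [176.68 125.41 226.07 200.3 ] [833.94  32.38]
{'time_s': 1.0, 'joint_pos': array([ 1.28,  0.69, -0.19,  1.57,  0.16,  0.9 , -0.22]), 'joint_vel': array([-0.,  0., -0.,  0.,  0.,  0.,  0.]), 'joint_efforts': array([ -0.  , -52.75,  -1.27, -15.37,  -0.05,  -0.  ,   0.  ]), 'tool_pos': array([ 197.11, -593.13,  238.75]), 'tcp_rot': array([[ 0.95,  0.32,  0.  ],
       [ 0.32, -0.95, -0.  ],
       [ 0.  ,  0.  , -1.  ]]), 'ft_force': array([ 0.04, -0.19,  0.72]), 'moment': array([-0.02,  0.  , -0.01]), 'grip_force': 0.0, 'opening': 87.78427624203835}
```

View pics/a0.png

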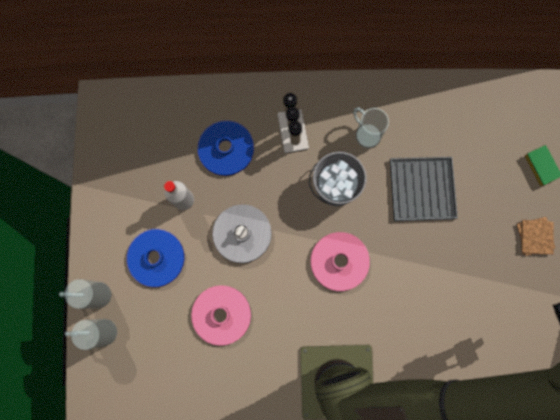

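View pics/b0.png

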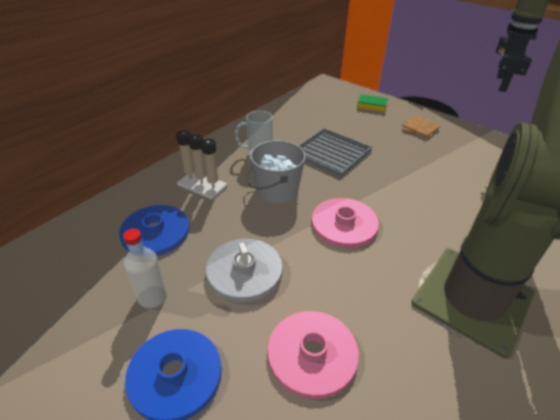

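Top view: covers are blue (226,148), blue (155,258), pink (221,316), pink (341,262) and grey steel with a light tab (241,235). The grey one fits, because it is stainless and has the white tab through its collar. The pail is at (338,179) and the tray at (423,189). I'll confirm in an enlarged crop.

Run:
```python
from h import *
a=cv2.imread("pics/a0.png"); b=cv2.imread("pics/b0.png")
def crop(im,x,y,w,h,s): return cv2.resize(im[y:y+h,x:x+w],(w*s,h*s),interpolation=cv2.INTER_CUBIC)
A=crop(a,205,198,75,70,5); B=crop(b,200,235,90,70,5)[:,:420]
C=crop(a,300,140,75,45+25,4); D=crop(b,240,135,75,70,4)
top=np.hstack([A,B]); bot=np.hstack([C,D]); bot=bot[:250]
bot=np.hstack([bot,np.zeros((250,top.shape[1]-bot.shape[1],3),np.uint8)])
cv2.imwrite("pics/c.png",np.vstack([top,bot]))
```

```text
(no output)
```

View pics/c.png

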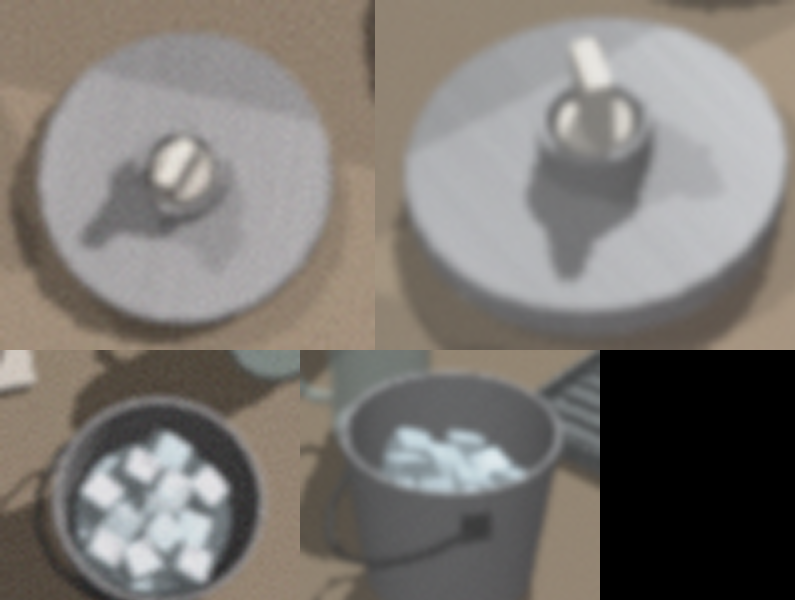

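The crop confirms the steel cover with the white tab in its collar: disc centre about (242,233) in the top picture, tab slanting up to the right. The pail rim centre is about (339.5,177).

Run:
```python
from h import *
from scipy.optimize import least_squares
np.set_printoptions(precision=2,suppress=True)
T,S,W=[get_calibration(n) for n in("top","side","wrist")]
print("lid top",atz(T,242,233.4,25)); print("lid side",atz(S,200+(595-375)/5,235+165/5,25))
print("pail top",atz(T,339.5,177.5,120)); print("pail side",atz(S,277.8,155.6,120))
print("tray",atz(T,423.5,190,5),atz(S,334.5,153,5))
s=read_state();R=np.array(s["tcp_rot"]);E=np.array(W["extrinsics"])
print("cam in tool",R.T@(E[:3,3]-s["tool_pos"]),R.T@E[:3,:3],W["vfov"])
for x,y,z in((560,-250,300),(430,100,300),(440,263,300)): print(R.T@(np.array([x,y,z])-s["tool_pos"])/10)
```

```text
lid top [429.81 264.9   25.  ]
lid side [427.1  271.43  25.  ]
pail top [567.17 -16.95 120.  ]
pail side [564.72 -13.2  120.  ]
tray [ 550.82 -280.02    5.  ] [ 543.69 -278.45    5.  ]
cam in tool [  83.46    1.22 -145.96] [[-0.    0.95  0.32]
 [ 1.   -0.    0.  ]
 [ 0.    0.32 -0.95]] 65.48758193542378
[ 45.26 -21.12  -6.13]
[ 43.96 -58.43  -6.13]
[ 50.04 -73.59  -6.13]
```

```bash
python3 -m inch '45 -21 -6 0 0 0 0;45 -21 -6 0 0 0 0;45 -21 -6 0 0 0 0;45 -21 -6 0 0 0 0;45 -21 -6 0 0 0 0;45 -21 -6 0 0 0 0;45 -21 -6 0 0 0 0;45 -21 -6 0 0 0 0;45 -21 -6 0 0 0 0;45 -21 -6 0 0 0 0'; python3 -m inch '5 -58 -6 0 0 0 0;5 -53 0 0 0 0.2 0;5 -53 0 0 0 0.4 0;5 -53 0 0 0 0.6 0;5 -53 0 0 0 0.8 0;5 -53 0 0 0 0.885 0;5 -53 0 0 0 0.885 0;5 -53 0 0 0 0.885 0;5 -53 0 0 0 0.885 0;5 -53 0 0 0 0.885 0'
python3 - <<'E'
from h import *
np.set_printoptions(precision=3,suppress=True)
s=read_state();print(s["tool_pos"],s["tcp_rot"],s["joint_pos"])
R=np.array(s["tcp_rot"]); print(R.T@(np.array([430,266,230])-s["tool_pos"])/10)
E
```

```text
time_s: 1.83
tool_pos: [498.9, -307.3, 289.2]
tcp_rot: [[0.949, 0.315, 0.0], [0.315, -0.949, -0.0], [0.0, 0.0, -1.0]]
ft_force: [1.0, -1.1, 0.1]
opening: 88.1
grip_force: 0.0
time_s: 2.67
tool_pos: [405.7, 89.5, 290.1]
tcp_rot: [[0.844, -0.537, 0.001], [-0.537, -0.844, 0.0], [0.001, -0.001, -1.0]]
ft_force: [0.4, 0.4, 0.5]
opening: 88.1
grip_force: 0.0
[405.704  89.486 290.073] [[ 0.844 -0.537  0.001]
 [-0.537 -0.844  0.   ]
 [ 0.001 -0.001 -1.   ]] [-0.36   0.341  0.043  2.094 -0.022  0.706 -2.44 ]
[ -7.431 -16.193   6.01 ]
```

```bash
python3 -m inch '-7.4 -16.2 6 0 0 -0.12 0;-7.4 -16.2 6 0 0 -0.24 0;-7.4 -16.2 6 0 0 -0.36 0;-7.4 -16.2 6 0 0 -0.48 0;-7.4 -16.2 6 0 0 -0.6 0;-7.4 -16.2 6 0 0 -0.72 0;-7.4 -16.2 6 0 0 -0.84 0;-7.4 -16.2 6 0 0 -0.96 0;-7.4 -16.2 6 0 0 -1.08 0;-7.4 -16.2 6 0 0 -1.2 0' >/dev/null; python3 -m inch '0 0 0 0 0 -0.12 0;0 0 0 0 0 -0.24 0;0 0 0 0 0 -0.36 0;0 0 0 0 0 -0.48 0;0 0 0 0 0 -0.6 0;0 0 0 0 0 -0.72 0;0 0 0 0 0 -0.84 0;0 0 0 0 0 -0.96 0;0 0 0 0 0 -1.08 0;0 0 0 0 0 -1.2 0'>/dev/null; python3 -m inch '0 0 0 0 0 -0.12 0;0 0 0 0 0 -0.24 0;0 0 0 0 0 -0.36 0;0 0 0 0 0 -0.48 0;0 0 0 0 0 -0.6 0;0 0 0 0 0 -0.72 0;0 0 0 0 0 -0.74 0;0 0 0 0 0 -0.74 0'
python3 - <<'E'
from h import *
np.set_printoptions(precision=3,suppress=True)
s=read_state();print(s["joint_pos"])
c=get_calibration("wrist"); im=save("wrist","pics/w0.png"); import json,pickle
pickle.dump((c,s),open("w0.pkl","wb"))
v=cv2.imread("pics/w0.png")
# overlay model circles for lid at guess
t=np.linspace(0,2*np.pi,300)
def circ(x,y,z,r,col):
    for p in proj(c,np.c_[x+r*np.cos(t),y+r*np.sin(t),0*t+z]): 
        if 0<=p[0]<560 and 0<=p[1]<420: v[int(p[1]),int(p[0])]=col
circ(429,267,25,86,(0,0,255)); circ(429,267,49,26,(0,255,0))
cv2.imwrite("pics/w0o.png",v)
E
```

```text
time_s: 5.0
tool_pos: [430.5, 264.2, 229.7]
tcp_rot: [[-0.843, 0.538, -0.0], [0.538, 0.843, 0.0], [0.0, 0.0, -1.0]]
ft_force: [-0.1, -0.2, -0.1]
opening: 88.1
grip_force: 0.0
[-0.117  0.669 -0.871  1.912  0.664  0.877 -0.328]
```

View pics/w0o.png

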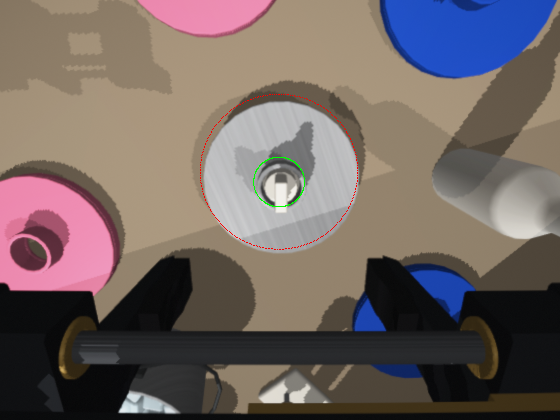

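```bash
cat > fit.py <<'E'
from h import *
import pickle
np.set_printoptions(precision=2,suppress=True)
c,s=pickle.load(open("w0.pkl","rb")); im=cv2.imread("pics/w0.png")
b=im.astype(int); sat=b.max(2)-b.min(2)
m=((sat<22)&(b.mean(2)>95)).astype(np.uint8)
m=cv2.morphologyEx(m,cv2.MORPH_OPEN,np.ones((3,3)))
n,l,st,_=cv2.connectedComponentsWithStats(m); k=l[130,250]; print(st[k])
cs,_=cv2.findContours((l==k).astype(np.uint8),cv2.RETR_EXTERNAL,cv2.CHAIN_APPROX_NONE)
pts=cv2.convexHull(max(cs,key=len))[:,0]
from scipy.optimize import least_squares
# hull points densified
P=np.array([atz(c,*p,25)[:2] for p in pts]); P=P
f=least_squares(lambda q:np.hypot(P[:,0]-q[0],P[:,1]-q[1])-q[2],[429,267,86],loss="soft_l1"); print(f.x,np.abs(f.fun).max())
# white boss/tab: edges
x0,x1,y0,y1=245,320,150,220
v=cv2.resize(im[y0:y1,x0:x1],None,fx=8,fy=8,interpolation=cv2.INTER_CUBIC)
X=np.array([f.x[0],f.x[1]])
for ang,col in((-32.5,(0,0,255)),):
    for z,hw in((84,1),):
        a=np.radians(ang);w=np.array([np.cos(a),np.sin(a)]);t=np.array([-w[1],w[0]])
        q=np.array([np.r_[X+i*15*w+j*6*t,z] for i,j in((1,1),(1,-1),(-1,-1),(-1,1))])
        cv2.polylines(v,[((proj(c,q)-[x0,y0]+.5)*8).astype(int)],True,col,1)
th=np.linspace(0,6.3,100)
cv2.polylines(v,[((proj(c,np.c_[X[0]+26*np.cos(th),X[1]+26*np.sin(th),49+0*th])-[x0,y0]+.5)*8).astype(int)],True,(0,255,0),1)
cv2.imwrite("pics/w0c.png",v)
E
python3 fit.py
```

```text
[  203   101   157   152 18141]
[434.52 265.91  85.51] 0.4812028379747346
```

View pics/w0c.png

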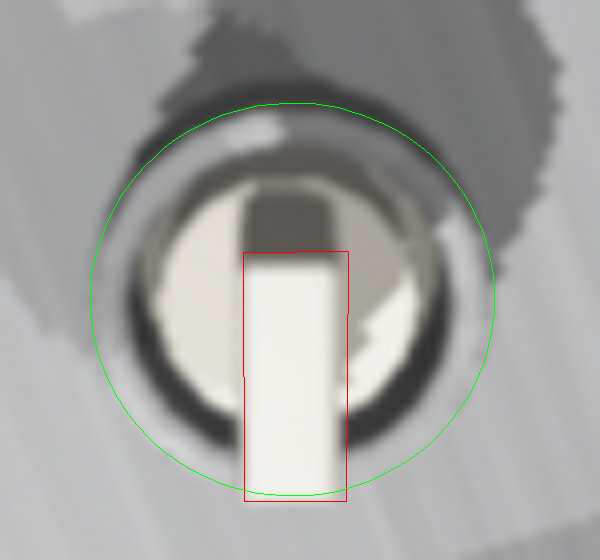

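The crop shows the tab (rows 250–500) lining up with the fitted model (red) and the collar with the green circle. The stack axis is at (434.5, 266) and the yaw is correct.

```bash
python3 -m inch '-0.2 0.4 3 0 0 0 0;-0.2 0.4 6 0 0 0 0;-0.2 0.4 9 0 0 0 0;-0.2 0.4 12 0 0 0 0;-0.2 0.4 14 0 0 0 0;-0.2 0.4 16 0 0 0 0;-0.2 0.4 17 0 0 0 0;-0.2 0.4 17.4 0 0 0 0;-0.2 0.4 17.4 0 0 0 0;-0.2 0.4 17.4 0 0 0 0'; python3 -m inch '0 0 0 0 0 0 0.5;0 0 0 0 0 0 1;0 0 0 0 0 0 1;0 0 0 0 0 0 1;0 0 0 0 0 0 1;0 0 0 0 0 0 1;0 0 0 0 0 0 1;0 0 0 0 0 0 1' 45
```

```text
time_s: 5.88
tool_pos: [434.5, 266.9, 56.3]
tcp_rot: [[-0.844, 0.537, 0.001], [0.537, 0.844, 0.0], [-0.001, 0.001, -1.0]]
ft_force: [-0.2, -0.2, -0.4]
opening: 88.2
grip_force: 0.0
time_s: 6.55
tool_pos: [434.2, 266.5, 55.8]
tcp_rot: [[-0.844, 0.536, 0.0], [0.536, 0.844, -0.0], [-0.0, -0.0, -1.0]]
ft_force: [-0.1, -0.2, 0.0]
opening: 37.2
grip_force: 0.0
```

```bash
python3 -m inch '0 0 0 0 0 0 1;0 0 0 0 0 0 1;0 0 0 0 0 0 1;0 0 0 0 0 0 1;0 0 0 0 0 0 1;0 0 0 0 0 0 1' 45
```

```text
time_s: 7.05
tool_pos: [433.9, 266.1, 55.7]
tcp_rot: [[-0.844, 0.536, -0.0], [0.536, 0.844, -0.001], [-0.0, -0.001, -1.0]]
ft_force: [-1.4, -1.9, 1.3]
opening: 11.4
grip_force: 45.0
```

```bash
python3 -m inch '0 0 -0.5 0 0 0 1;0 0 -1.5 0 0 0 1;0 0 -3.5 0 0 0 1;0 0 -6 0 0 0 1;0 0 -8.5 0 0 0 1;0 0 -11 0 0 0 1;0 0 -13.5 0 0 0 1;0 0 -15.5 0 0 0 1;0 0 -16.7 0 0 0 1;0 0 -17 0 0 0 1' 60; python3 -m inch '-0.8 -0.5 0 0 0 0 1;-2.4 -1.5 0 0 0 0 1;-4.8 -3 0 0 0 0 1;-7.2 -4.5 0 0 0 0 1;-9.6 -6 0 0 0 0 1;-12 -7.5 0 0 0 0 1;-14.4 -9 0 0 0 0 1;-16.8 -10.5 0 0 0 0 1;-19.2 -12 0 0 0 0 1;-21.4 -13.4 0 0 0 0 1'; python3 -m inch '-2 -1.3 0 0 0 0 1;-3.5 -2.2 0 0 0 0 1;-4.5 -2.9 0 0 0 0 1;-4.8 -3.1 0 0 0 0 1;-4.8 -3.1 0 0 0 0 1;-4.8 -3.1 0 0 0 0 1'
cat > pail.py <<'E'
from h import *
np.set_printoptions(precision=2,suppress=True)
s=read_state(); print(s["tool_pos"])
a=save("top","pics/a1.png"); b=save("side","pics/b1.png")
A0=cv2.imread("pics/a0.png");B0=cv2.imread("pics/b0.png")
x,y,z=s["tool_pos"]; th=np.linspace(0,2*np.pi,200)
def draw(v,c,o,k,X,Y,Z,r,col): cv2.polylines(v,[((proj(c,np.c_[X+r*np.cos(th),Y+r*np.sin(th),Z+0*th])-o+.5)*k).astype(int)],True,col,1)
T,S=get_calibration("top"),get_calibration("side")
o=[]
for cal,im0,im1,u,v in((T,A0,cv2.imread("pics/a1.png"),300,135),(S,B0,cv2.imread("pics/b1.png"),225,80)):
    for im,k in((im0,0),(im1,1)):
        h=cv2.resize(im[v:v+75 if cal is T else v+100,u:u+95],None,fx=4,fy=4 if cal is T else 3,interpolation=cv2.INTER_CUBIC)
        sc=np.array([4,4 if cal is T else 3])
        if k==0: draw(h,cal,[u,v],sc,566,-15,120,74.5,(0,0,255))
        else: draw(h,cal,[u,v],sc,x,y,z-56+25,86,(0,0,255)); draw(h,cal,[u,v],sc,x,y,z-56+49,26,(0,255,0))
        o.append(h)
cv2.imwrite("pics/p1.png",np.vstack([np.hstack(o[:2]),np.hstack(o[2:])]))
E
python3 pail.py
```

```text
time_s: 7.88
tool_pos: [434.8, 267.2, 227.5]
tcp_rot: [[-0.844, 0.536, 0.003], [0.536, 0.844, 0.002], [-0.001, 0.003, -1.0]]
ft_force: [-0.4, 0.0, -3.6]
opening: 11.4
grip_force: 60.0
time_s: 8.72
tool_pos: [542.6, 35.2, 223.6]
tcp_rot: [[-0.843, 0.537, -0.004], [0.537, 0.843, -0.002], [0.002, -0.004, -1.0]]
ft_force: [0.4, -0.1, -3.7]
opening: 11.4
grip_force: 60.0
time_s: 9.22
tool_pos: [566.1, -12.0, 225.3]
tcp_rot: [[-0.845, 0.535, -0.001], [0.535, 0.845, 0.001], [0.002, 0.0, -1.0]]
ft_force: [-0.1, -0.6, -4.9]
opening: 11.6
grip_force: 60.0
[566.13 -11.98 225.33]
```

View pics/p1.png

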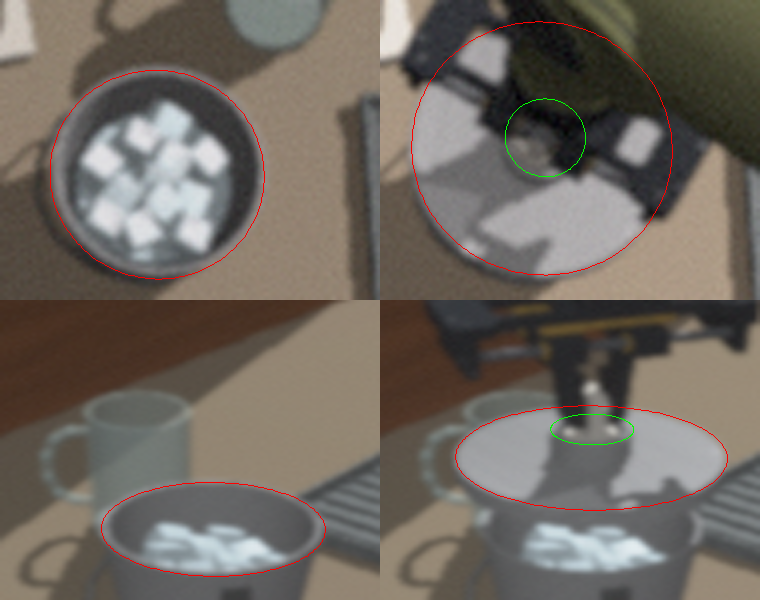

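Red model circles match the rim in both cameras (pail at about (566,−15)) and also the held cover, so the cameras agree. I'll lower now.

```bash
python3 -m inch '-0.2 -0.3 0.5 0 0 0 1;-0.2 -0.3 1.5 0 0 0 1;-0.2 -0.3 2.5 0 0 0 1;-0.2 -0.3 3.3 0 0 0 1;-0.2 -0.3 3.8 0 0 0 1;-0.2 -0.3 4.1 0 0 0 1;-0.2 -0.3 4.3 0 0 0 1;-0.2 -0.3 4.4 0 0 0 1'; python3 -m inch '0 0 0.2 0 0 0 1;0 0 0.4 0 0 0 1;0 0 0.6 0 0 0 1;0 0 0.8 0 0 0 1;0 0 0.9 0 0 0 1;0 0 0.9 0 0 0 1'
```

```text
time_s: 9.98
tool_pos: [567.1, -16.6, 181.5]
tcp_rot: [[-0.844, 0.536, -0.0], [0.536, 0.844, 0.0], [0.0, 0.0, -1.0]]
ft_force: [0.5, -0.6, -3.8]
opening: 11.4
grip_force: 60.0
time_s: 10.48
tool_pos: [566.9, -16.9, 172.6]
tcp_rot: [[-0.844, 0.536, -0.0], [0.536, 0.844, -0.0], [0.0, -0.0, -1.0]]
ft_force: [0.2, 0.9, -3.5]
opening: 11.7
grip_force: 60.0
```

```bash
python3 -m inch '0 0 0.2 0 0 0 1;0 0 0.4 0 0 0 1;0 0 0.5 0 0 0 1;0 0 0.5 0 0 0 1;0 0 0.5 0 0 0 1'; python3 -m inch '0 0 0.2 0 0 0 1;0 0 0.3 0 0 0 1;0 0 0.4 0 0 0 1;0 0 0.4 0 0 0 1;0 0 0.4 0 0 0 1'
```

```text
time_s: 10.9
tool_pos: [567.0, -16.8, 167.7]
tcp_rot: [[-0.844, 0.536, -0.0], [0.536, 0.844, -0.0], [0.0, -0.0, -1.0]]
ft_force: [-0.4, 0.5, -3.8]
opening: 11.1
grip_force: 60.0
time_s: 11.32
tool_pos: [567.0, -16.8, 163.7]
tcp_rot: [[-0.844, 0.536, -0.0], [0.536, 0.844, -0.0], [0.0, -0.0, -1.0]]
ft_force: [-0.2, 0.6, -2.9]
opening: 11.6
grip_force: 60.0
```

Plug is in with no side force; creeping to seat.

```bash
python3 -m inch '0 0 0.1 0 0 0 1;0 0 0.15 0 0 0 1;0 0 0.2 0 0 0 1;0 0 0.2 0 0 0 1;0 0 0.2 0 0 0 1'; python3 -m inch '0 0 0.1 0 0 0 1;0 0 0.1 0 0 0 1;0 0 0.1 0 0 0 1'
```

```text
time_s: 11.73
tool_pos: [567.1, -16.7, 162.2]
tcp_rot: [[-0.844, 0.536, 0.0], [0.536, 0.844, -0.0], [-0.0, -0.0, -1.0]]
ft_force: [-2.2, -0.6, 1.9]
opening: 11.7
grip_force: 60.0
time_s: 11.98
tool_pos: [567.1, -16.7, 162.2]
tcp_rot: [[-0.844, 0.536, 0.001], [0.536, 0.844, -0.001], [-0.001, -0.0, -1.0]]
ft_force: [-3.8, -0.6, 10.0]
opening: 11.4
grip_force: 60.0
```

```bash
python3 -m inch '0 0 0 0 0 0 0;0 0 0 0 0 0 0;0 0 0 0 0 0 0;0 0 0 0 0 0 0;0 0 0 0 0 0 0;0 0 0 0 0 0 0;0 0 0 0 0 0 0;0 0 0 0 0 0 0;0 0 0 0 0 0 0;0 0 0 0 0 0 0'; python3 -m inch '0 0 0 0 0 0 0;0 0 0 0 0 0 0;0 0 0 0 0 0 0;0 0 0 0 0 0 0'
python3 - <<'E'
from h import *
s=read_state(); c=get_calibration("wrist"); save("wrist","pics/w1.png"); save("side","pics/b2.png"); v=cv2.imread("pics/w1.png"); b=cv2.imread("pics/b2.png")
th=np.linspace(0,2*np.pi,200)
def D(v,c,X,Y,Z,r,col): cv2.polylines(v,[proj(c,np.c_[X+r*np.cos(th),Y+r*np.sin(th),Z+0*th]).astype(int)],True,col,1)
S=get_calibration("side")
for z,r in((131,86),(155,26)): D(v,c,567,-16.7,z,r,(0,0,255)); D(b,S,567,-16.7,z,r,(0,0,255))
print(s["joint_pos"])
b=cv2.resize(b[100:240,220:320],None,fx=2.4,fy=3,interpolation=cv2.INTER_CUBIC)
cv2.imwrite("pics/p2.png",np.hstack([v,b]))
E
```

```text
time_s: 12.82
tool_pos: [567.0, -16.8, 160.8]
tcp_rot: [[-0.844, 0.536, 0.0], [0.536, 0.844, -0.0], [-0.0, 0.0, -1.0]]
ft_force: [-0.9, -0.4, 0.4]
opening: 76.2
grip_force: 0.0
time_s: 13.15
tool_pos: [567.0, -16.8, 160.8]
tcp_rot: [[-0.844, 0.536, 0.0], [0.536, 0.844, -0.0], [-0.0, -0.0, -1.0]]
ft_force: [0.2, -0.8, -0.5]
opening: 88.1
grip_force: 0.0
[ 0.40697411  0.83876471 -0.82305487  1.79861237  0.79336386  0.87151175
  0.20834944]
```

View pics/p2.png

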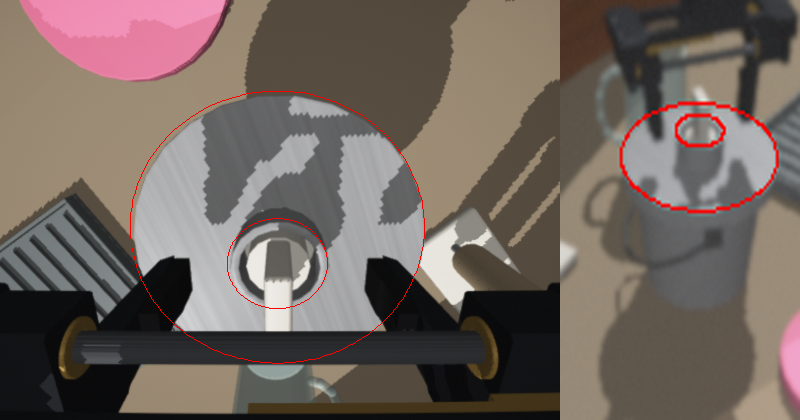

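Cover sits flat at the expected height, with the collar (279,265) centred between the fingers and the pail unmoved. Next I go down and grip the collar.

```bash
python3 -m inch '0 0 0.5 0 0 0 0;0 0 1.2 0 0 0 0;0 0 1.9 0 0 0 0;0 0 2.3 0 0 0 0;0 0 2.5 0 0 0 0;0 0 2.5 0 0 0 0'; python3 -m inch '0 0 0 0 0 0 0.3;0 0 0 0 0 0 0.4;0 0 0 0 0 0 0.5;0 0 0 0 0 0 0.6;0 0 0 0 0 0 0.6;0 0 0 0 0 0 0.6;0 0 0 0 0 0 0.6;0 0 0 0 0 0 0.6;0 0 0 0 0 0 0.6;0 0 0 0 0 0 0.6' 30
```

```text
time_s: 13.75
tool_pos: [566.6, -16.8, 135.0]
tcp_rot: [[-0.844, 0.536, -0.001], [0.536, 0.844, -0.0], [0.001, -0.001, -1.0]]
ft_force: [-0.3, 0.3, 0.4]
opening: 87.7
grip_force: 0.0
time_s: 14.58
tool_pos: [567.1, -16.7, 135.9]
tcp_rot: [[-0.844, 0.536, 0.0], [0.536, 0.844, -0.0], [-0.0, 0.0, -1.0]]
ft_force: [-0.9, -0.6, 1.8]
opening: 51.6
grip_force: 30.0
```

Gripped at 52 mm. Now straight up, slowly at first.

```bash
python3 -m inch '0 0 0 0 0 0 0.7;0 0 -0.2 0 0 0 0.7;0 0 -0.4 0 0 0 0.7;0 0 -0.6 0 0 0 0.7;0 0 -0.8 0 0 0 0.7;0 0 -1 0 0 0 0.7' 40; python3 -m inch '0 0 -0.3 0 0 0 0.7;0 0 -0.7 0 0 0 0.7;0 0 -1.2 0 0 0 0.7;0 0 -1.7 0 0 0 0.7;0 0 -2.2 0 0 0 0.7;0 0 -2.7 0 0 0 0.7;0 0 -3.2 0 0 0 0.7;0 0 -3.7 0 0 0 0.7;0 0 -4.2 0 0 0 0.7;0 0 -4.7 0 0 0 0.7'
```

```text
time_s: 15.08
tool_pos: [566.9, -16.8, 145.9]
tcp_rot: [[-0.844, 0.536, -0.0], [0.536, 0.844, -0.0], [0.0, -0.0, -1.0]]
ft_force: [-0.7, 0.3, -1.7]
opening: 51.6
grip_force: 40.0
time_s: 15.92
tool_pos: [567.0, -16.8, 193.3]
tcp_rot: [[-0.844, 0.536, 0.0], [0.536, 0.844, -0.0], [-0.0, -0.0, -1.0]]
ft_force: [-1.0, -1.2, -2.8]
opening: 51.9
grip_force: 40.0
```

```bash
python3 -m inch '0 0 -0.7 0 0 0 0.7;0 0 -1.5 0 0 0 0.7;0 0 -2.5 0 0 0 0.7;0 0 -3.5 0 0 0 0.7;0 0 -4.3 0 0 0 0.7;0 0 -4.8 0 0 0 0.7;0 0 -5 0 0 0 0.7;0 0 -5 0 0 0 0.7'; python3 -m inch '-0.4 -0.8 0 0 0 0 0.7;-1.2 -2.2 0 0 0 0 0.7;-2.4 -4.4 0 0 0 0 0.7;-3.6 -6.6 0 0 0 0 0.7;-4.8 -8.8 0 0 0 0 0.7;-6 -11 0 0 0 0 0.7;-7.2 -13.2 0 0 0 0 0.7;-8.4 -15.4 0 0 0 0 0.7;-9.6 -17.5 0 0 0 0 0.7;-10.8 -19.6 0 0 0 0 0.7'; python3 -m inch '-0.9 -1.7 0 0 0 0 0.7;-1.5 -2.8 0 0 0 0 0.7;-1.9 -3.4 0 0 0 0 0.7;-1.9 -3.5 0 0 0 0 0.7;-1.9 -3.5 0 0 0 0 0.7;-1.9 -3.5 0 0 0 0 0.7'
python3 - <<'E'
from h import *
print(read_state()["joint_pos"],read_state()["tool_pos"])
save("top","pics/a3.png"); save("side","pics/b3.png")
T=get_calibration("top")
for r in find_in("top","tray")[:2]: print(r)
A=cv2.imread("pics/a0.png"); v=cv2.imread("pics/a3.png"); b=cv2.imread("pics/b3.png")
q=np.array([[x,y,18] for x,y in((645,-185),(645,-375),(455,-375),(455,-185))],float)
for im in(A,v): cv2.polylines(im,[proj(T,q).astype(int)],True,(0,0,255),1)
A=A[140:240,370:470]
o=np.hstack([cv2.resize(v[90:240,290:480],(400,316)),cv2.resize(A,(316,316))]); b2=cv2.resize(b[80:230,200:400],(380,284)); v2=np.zeros((284,716,3),np.uint8); v2[:,:380]=b2
cv2.imwrite("pics/p3.png",np.vstack([o,v2]))
E
```

```text
time_s: 16.58
tool_pos: [567.2, -16.8, 243.3]
tcp_rot: [[-0.844, 0.536, 0.001], [0.536, 0.844, -0.0], [-0.001, 0.0, -1.0]]
ft_force: [-0.0, 0.9, -2.1]
opening: 51.1
grip_force: 40.0
time_s: 17.42
tool_pos: [552.0, -242.4, 242.0]
tcp_rot: [[-0.844, 0.537, -0.002], [0.537, 0.844, -0.0], [0.001, -0.001, -1.0]]
ft_force: [0.6, -0.1, -2.1]
opening: 51.5
grip_force: 40.0
time_s: 17.92
tool_pos: [550.7, -278.0, 243.0]
tcp_rot: [[-0.846, 0.534, 0.0], [0.534, 0.846, 0.001], [0.0, 0.001, -1.0]]
ft_force: [-0.1, 0.3, -2.6]
opening: 51.6
grip_force: 40.0
[ 0.86678693  0.81205723 -0.92196146  1.56555641  0.69616675  1.12038299
  0.78871787] [ 550.67859144 -278.01480646  242.95576458]
{'rect': [0.6954, 0.3774, 0.815, 0.5293], 'p': 0.55}
```

View pics/p3.png

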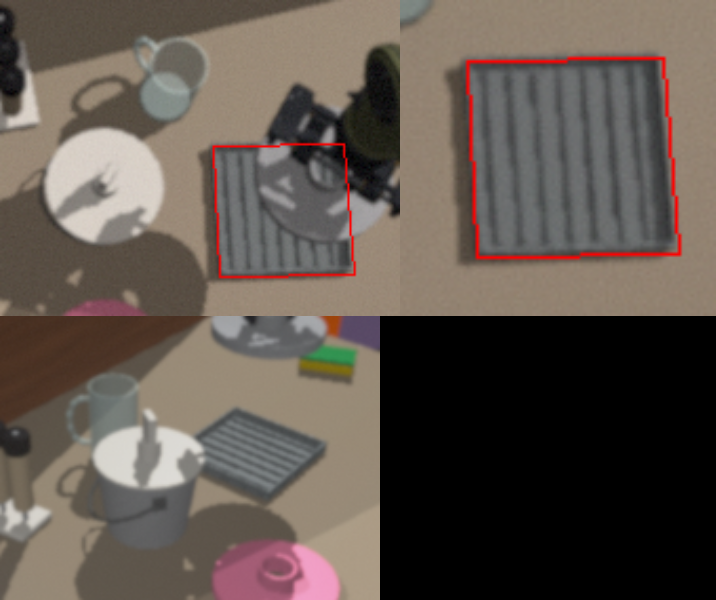

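The inner lid (white) sits flat in the pail. The cover hangs level at about 220 mm over the tray, whose outline matches centre (550,−280), and the mug and brushes are undisturbed.

```bash
python3 -m inch '0 0 0 0 0 0 0.7;0 0 0 0 0 0 0.7;0 0 0 0 0 0 0.7;0 0 0 0 0 0 0.7;0 0 0 0 0 0 0.7;0 0 0 0 0 0 0.7'; python3 -c "
from workcell import *
print(finish_job())"
```

```text
time_s: 18.57
tool_pos: [550.4, -279.9, 242.8]
tcp_rot: [[-0.844, 0.536, -0.0], [0.536, 0.844, -0.0], [-0.0, -0.0, -1.0]]
ft_force: [1.0, 0.4, -2.1]
opening: 51.4
grip_force: 40.0
the job is handed in; nothing more can be done
None
```

The job is handed in at 18.6 s: the inner lid is home in the pail, and the stainless cover is held level over the middle of the tray, about 22 cm above the counter.

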